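Ledge batten up under the access hatch

ROBOT

A 6-joint arm with a two-finger parallel gripper is mounted at the origin on a cart in front of the work surface, level with it; the furniture and walls round the work are solid. World frame = base frame: x ahead of the robot, y to its left, z up, the work surface at z = 0. Lengths are in m, angles in rad, forces in N, time in s.
With the tool pointing down it reaches from about 0.425 to 0.95 m from the base axis. Payload 3.5 kg.
Tool frame: the origin (TCP) lies at the very end of the fingers, on their centre line; the grasp point (between the pads) lies 19 mm behind it; z points along the fingers, y is the line along which they close (so a half turn about z gives the same grasp; the last joint's range is limited). The gripper opens to 85 mm and grips with 20 to 120 N. Pads are 22 mm wide; open, the fingers measure 114 mm over their backs; the gripper's body (76 mm by 85 mm) begins 54 mm behind the grasp point. The pads swing forward as they close: fully open they stand 13 mm farther back than shut.
Start: joints at [-1.452, 0.286, 1.577, -0, 1.279, -0.15], TCP at [0.179, -0.651, 0.231] pointing down, gripper open.
Joint ranges: [-2.77, 2.77], [-0.9, 2.22], [0.21, 2.48], [-1.53, 4.67], [0.24, 2.81], [-2.84, 2.84]. Speed limits (rad/s): [2.79, 2.79, 3.14, 3.14, 3.14, 3.14].

INTERFACE

Orientations are given as a unit quaternion [x, y, z, w].
In Python, from plant import ctrl gives the robot as it stands.
- The arm moves only by the tool send_path, called after "Request:" by a JSON object that holds its "name" and its "arguments", one argument or row to a line. Schema: {"type":"object","properties":{"moves":{"type":"array","items":{"type":"number"},"minItems":7,"maxItems":70},"grip_force":{"type":"number"},"only":{"type":"string"},"quiet":{"type":"boolean"},"lines":{"type":"string"}},"required":["moves"],"additionalProperties":false}. moves is one flat list of numbers that holds 1 to 10 rows one after another, with no inner brackets; each row has 7 numbers: dx, dy, dz in mm, then a rotation vector rx, ry, rz in units of 0.05 rad, then the opening from 0.0 (shut) to 1.0 (fully open); each row is the pose to reach, as a shift and turn from the pose commanded when the call began, along the tool's axes at that moment; what a row does not reach only later rows make up. A row lasts 1/8 s, in which the tool goes at most 0.0625 m and 0.188 rad, less where a joint would pass 70% of its speed; a pose out of reach is approached as far as the arm can. The fingers move at their own pace and stop on an object; grip_force is the grip in N (left out, the last holds). Time passes only in rows, so rows that do not move let the fingers close. The tool returns the time, the measured TCP pose, the force, the opening and the grip force at its end. only (a regular expression) keeps the lines of the reply that match it, lines (a string "A,B") keeps lines A to B, and quiet returns only ok. Input that does not fit is refused with a message, and nothing moves.
- ctrl.get_state(): the state, without advancing time (a new reading comes with each control period).
- ctrl.read_camera(name): name is "side" or "top" or "wrist"; returns a dict with "pixels" (400x640x3 uint8, red, green, blue), "camera_matrix" (3x3 intrinsics, pixels), "xyz" and "orientation" of the camera in the world. Camera axes: x right, y down, z forward; pixel columns grow to the right and rows downward; lengths in m; the calibration is good to about 2 mm. The wrist camera is an equidistant fisheye: a pixel r from the principal point sees the ray r / f radians off the axis. A picture is of the moment at which its call begins. There is no depth.
- ctrl.sign_off(): hands the job in; it is judged then, once.
The state is a dict: "time": time; "qpos": joint angles; "dq": joint speeds; "joint_efforts": joint torques, N m; "eef_pos": TCP position; "tcp_rot": TCP orientation; "contact_force": force on the tool from outside, world axes, zero at the start; "wrist_torque": the same for the moment, N m; "opening": opening from 0.0 (shut) to 1.0 (fully open); "finger_force": force on a finger pad.
Only numpy, scipy, OpenCV 4.12 (cv2) and the standard library are available. Lean on these libraries where they do the work, as an engineer would, in place of code of your own. Each camera call takes 0.05 s, during which the arm holds its last target. There are 200 camera calls.

TASK

The access hatch in the raised plywood deck needs a ledge underneath for its lid to lie on: take the loose square wooden batten, pass it tilted, one end first, down through the hatch opening, level it below the deck and draw it up so that it bridges the opening lengthwise along its middle, lying flat against the underside with about the same overlap at both ends. Finish while still holding it there, pulling it up firmly against the underside as if for the screws to be driven. Leave the hatch lid, the marker on the deck, the glue bottle and the pliers where they are.

Things in the scene. Friction and masses are not known exactly. Their poses are not given: they have to be found in the camera images.
- batten: Loose square strip of brown wood, 150 mm long, 18 x 18 mm in section, about 35 g, lying on the bench (whose boards lie at z = 5.5 mm) behind the green drawer cabinet (125 mm high). A railway loop crosses 0.47 m above the bench farther back. Origin: centre of its underside as it lies; x along its length, z up. The two ends are alike.
- batten_top (a point): Centre of the batten's upper face (18 mm above the body's origin); axes as the batten's.
- batten_end_a (a point): Centre of the batten's end face at its +x end (75 mm from the middle, half way up its 18 mm thickness).
- batten_end_b (a point): Centre of the batten's end face at its -x end.
- deck: Fixed raised plywood deck on four corner legs, between drawer cabinet and control panel: 210 mm along its x, 130 mm along y, 6 mm thick, underside 124 mm, top 130 mm above the bench. Through its middle goes the rectangular hatch opening, 100 mm along x, 84 mm along y. Origin: on the bench, straight below the middle of the opening; z up. A track 9 mm high and a 31 mm buffer stop lie below it.
- opening (a point): Middle of the hatch opening, level with the deck's underside (124 mm above the bench); axes as the deck's. The batten ends lengthwise along x here, top face at this level, 25 mm under the deck at each end. Below, the space is open all along x, and to 48 mm either way along y, where rails 24 mm high stiffen the deck's long edges.
- hatch_lid: Loose thin plywood lid, 96 x 80 x 6 mm, with a 22 mm finger hole, lying on the bench. Origin: centre of its underside. Leave it alone.
- marker: Blue and white felt marker, 12 x 130 x 11 mm, lying across the far end of the deck, about 82 to 91 mm beyond the middle of the opening. Origin: centre of its underside, y along its length. Leave it alone.
- glue_bottle: White glue bottle with orange nozzle, 45 mm wide, 115 mm tall, standing on the bench. Origin: centre of its underside. Leave it alone.
- pliers: Blue-handled pliers, 146 mm long, 45 mm wide, 10 mm thick, lying on the bench beside the control panel. Origin: middle of their length, at the underside. Leave them alone.

How it is judged:
On the way:
1. the batten is threaded slantwise through the hatch opening: one end more than 5 mm below the deck's underside, the other more than 5 mm above its top (((x of batten_top in the frame of opening between -0.09 and 0.09 m and y of batten_top in the frame of opening between -0.05 and 0.05 m and z of batten_end_a in the frame of opening below -0.005 m and z of batten_end_b in the frame of opening above 0.011 m) or (x of batten_top in the frame of opening between -0.09 and 0.09 m and y of batten_top in the frame of opening between -0.05 and 0.05 m and z of batten_end_b in the frame of opening below -0.005 m and z of batten_end_a in the frame of opening above 0.011 m))), for 0.1 s.
At the end, for the whole second after the job is handed in: The batten, held by the fingers, lies with its top face within 4 mm of the level of the deck's underside, pressed up against the deck with more than 1.5 N, its middle within 12 mm lengthwise and sideways of the middle of the opening, in line with the opening within 0.12 rad, and is at rest (x of batten_top in the frame of opening between -0.012 and 0.012 m and y of batten_top in the frame of opening between -0.012 and 0.012 m and z of batten_top in the frame of opening between -0.004 and 0.004 m and angle between the x axis of batten and the x axis of opening, either way round below 0.12 rad and angle between batten's own z axis and vertical below 0.15 rad and contact force between batten and deck above 1.5 N and contact force between batten and the fingers above 2 N and linear speed of batten below 0.02 m/s); the arm keeps its last pose, push and grip.
It fails at once if the hatch lid is moved more than 25 mm (distance of hatch_lid from where it was at the start of the episode above 0.025 m).
It fails at once if the marker on the deck is moved more than 25 mm (distance of marker from where it was at the start of the episode above 0.025 m).
It fails at once if the glue bottle is moved more than 25 mm (distance of glue_bottle from where it was at the start of the episode above 0.025 m).
It fails at once if the pair of pliers is moved more than 25 mm (distance of pliers from where it was at the start of the episode above 0.025 m).
It also fails if it takes over 48 s, if anything falls off the work surface, if the arm or the gripper's body presses on something with over 40 N, if the wrist force passes 120 N, or if a joint passes its speed limit or range.

## Working session

There is one attempt and no reset: what is moved stays moved. The work goes in short steps, Python scripts to look and compute and a tool call to move; the robot and the scene stay as the last step left them, time stands still between calls to the robot, and variables do not carry over. Pictures are saved under pics/ and viewed, at most 10 in all, crops included, and the job is handed in when it is done.

```bash
ls; mkdir -p pics
```

Run:
```python
from plant import ctrl
import cv2
for n in ["side","top"]:
    d=ctrl.read_camera(n); cv2.imwrite(f"pics/{n}0.png",d["pixels"][:,:,::-1]); print(n,d["camera_matrix"],d["xyz"],d["orientation"])
print(ctrl.get_state())
```

```text
pics
plant.py
side [[480.54308438   0.         323.94042086]
 [  0.         480.54308438 199.2506455 ]
 [  0.           0.           1.        ]] [ 1.39143347 -0.24429032  0.86221964] [ 0.64800945  0.6420967  -0.29135784 -0.28793436]
top [[420.9237449    0.         318.30776336]
 [  0.         420.9237449  200.27866859]
 [  0.           0.           1.        ]] [ 0.40406969 -0.25706041  1.05187619] [-0.70186441  0.70926106 -0.04394824  0.04902695]
{'time': 0.1, 'qpos': array([-1.45201684e+00,  2.87127480e-01,  1.57806316e+00,  3.31651931e-05,
        1.27860467e+00, -1.50011045e-01]), 'dq': array([ 0.00036928, -0.00355332, -0.00317412,  0.00151036, -0.00091533,
        0.00168559]), 'joint_efforts': array([ 1.25680985e-03, -4.07294333e+01, -2.93697453e+01, -1.01375490e-04,
        3.44525622e-03,  2.26681829e-05]), 'eef_pos': array([ 0.17921303, -0.65014455,  0.23003427]), 'tcp_rot': array([ 9.90982583e-01,  1.33986221e-01,  3.30698835e-05, -1.10094270e-03]), 'contact_force': array([ 0.61036847, -0.75798979, -0.64649702]), 'wrist_torque': array([-0.03367617, -0.01287762, -0.00672541]), 'finger_force': 0.0, 'opening': 1.001401867645313}
```
View pics/top0.png

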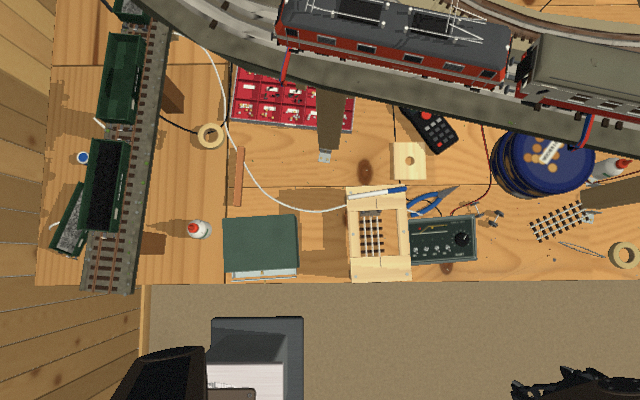

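View pics/side0.png

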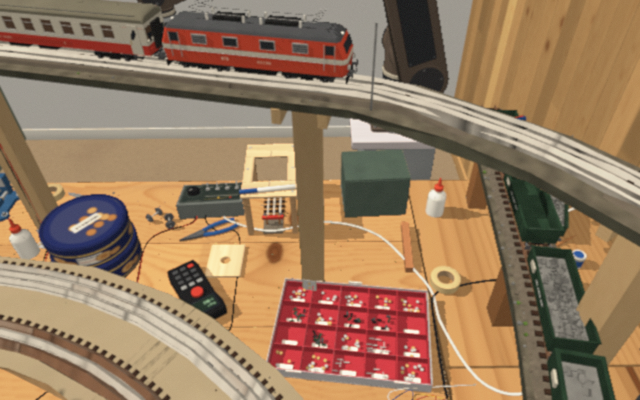

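Create h.py:
```python
import numpy as np, cv2
from scipy.spatial.transform import Rotation as R
from plant import ctrl
CAM={"side":(480.54308438,323.94042086,199.2506455,[1.39143347,-0.24429032,0.86221964],[0.64800945,0.6420967,-0.29135784,-0.28793436]),
"top":(420.9237449,318.30776336,200.27866859,[0.40406969,-0.25706041,1.05187619],[-0.70186441,0.70926106,-0.04394824,0.04902695])}
def px2w(n,u,v,z):
    f,cx,cy,t,q=CAM[n]; d=R.from_quat(q).apply([(u-cx)/f,(v-cy)/f,1]); t=np.array(t); return t+d*(z-t[2])/d[2]
def w2px(n,p):
    f,cx,cy,t,q=CAM[n]; c=R.from_quat(q).inv().apply(np.array(p)-t); return f*c[...,0]/c[...,2]+cx, f*c[...,1]/c[...,2]+cy
```

Run:
```python
from h import *
t=cv2.imread("pics/top0.png"); s=cv2.imread("pics/side0.png")
a=cv2.resize(t[175:290,335:425],None,fx=5,fy=5,interpolation=cv2.INTER_CUBIC)
b=cv2.resize(t[140:215,215:265],None,fx=6,fy=6,interpolation=cv2.INTER_CUBIC)
o=np.zeros((600,800,3),np.uint8); o[:575,:450]=a; o[:450,470:770]=b; cv2.imwrite("pics/crop1.png",o)
a=cv2.resize(s[140:240,235:315],None,fx=5,fy=5,interpolation=cv2.INTER_CUBIC)
b=cv2.resize(s[210:280,380:430],None,fx=6,fy=6,interpolation=cv2.INTER_CUBIC)
o=np.zeros((600,800,3),np.uint8); o[:500,:400]=a; o[:420,450:750]=b; cv2.imwrite("pics/crop2.png",o)
for uv in [(241,148),(236,205)]: print(px2w("top",*uv,0.0235))
for uv in [(380,232),(377,192)]: print(px2w("top",*uv,0.1355))
```

```text
[ 0.67467092 -0.05766786  0.0235    ]
[ 0.53070648 -0.04736678  0.0235    ]
[ 0.45441635 -0.38436553  0.1355    ]
[ 0.54232937 -0.38033791  0.1355    ]
```

View pics/crop1.png

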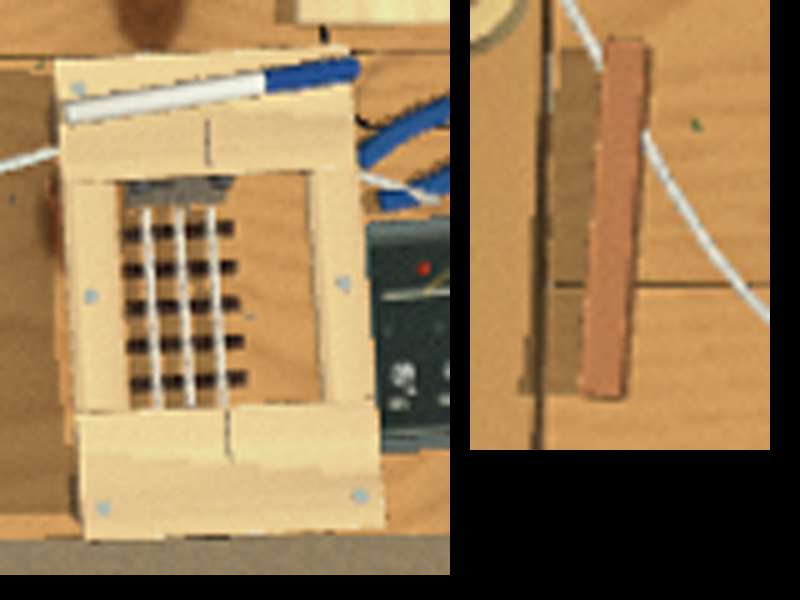

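View pics/crop2.png

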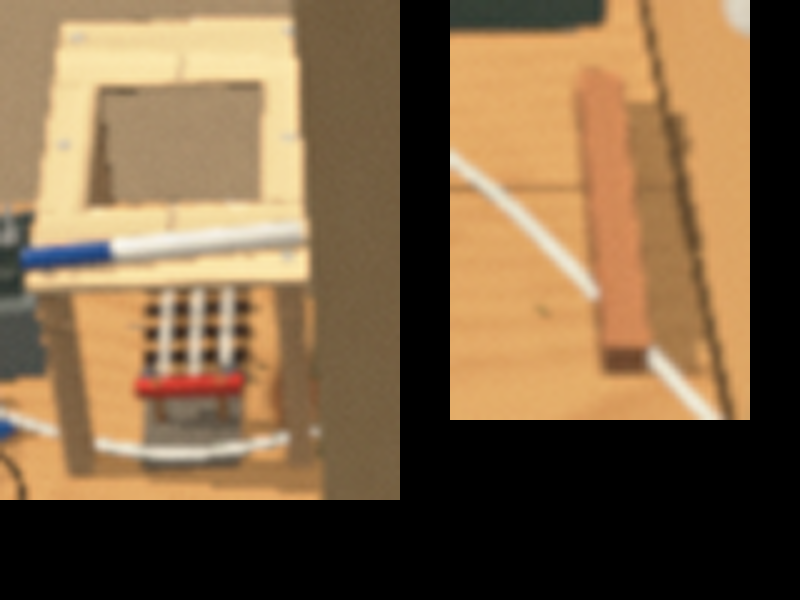

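Add to h.py:
```python
def togo(p,Rm,s=None):
    "shift and rotvec in the tool's axes to world TCP p, orientation Rm"
    s=s or ctrl.get_state(); R0=R.from_quat(s["tcp_rot"])
    return np.round(np.r_[R0.inv().apply(np.array(p)-s["eef_pos"]),(R0.inv()*Rm).as_rotvec()],4)
def tool(yaw,th=0):
    "pointing down, tool x along yaw; th>0 leans body to -x, (batten -x end low)"
    return R.from_euler("z",yaw)*R.from_euler("y",-th)*R.from_euler("x",np.pi)
```

Run:
```python
from h import *
np.set_printoptions(suppress=True,precision=4)
def show(l,n,P,off,sc,o,z):
    q=np.array([px2w(n,o[0]+(u-off)/sc-.0,o[1]+v/sc,z)[:2] for u,v in P]); print(l,n,q.mean(0)); print(q.tolist()); print("edges",np.linalg.norm(np.roll(q,-1,0)-q,axis=1)); d=(q[0]+q[1]-q[2]-q[3]); print("yaw",np.arctan2(d[1],d[0]))
show("deck","top",[(55,60),(350,47),(384,525),(88,540)],0,5,(335,175),.1355)
show("open","top",[(115,182),(305,170),(320,402),(130,412)],0,5,(335,175),.1355)
show("deck","side",[(308,280),(28,288),(62,22),(292,18)],0,5,(235,140),.1355)
show("open","side",[(262,200),(85,210),(98,88),(263,82)],0,5,(235,140),.1355)
show("batten","top",[(607,38),(648,40),(625,398),(583,396)],470,6,(215,140),.0235)
show("batten","side",[(650,345),(604,348),(576,75),(622,75)],450,6,(380,210),.0235)
print("loop near edge",[px2w("top",u,v,.47) for u,v in [(165,20),(220,72),(280,95),(380,117),(165,0)]])
print("cabinet",[px2w("top",u,v,.13) for u,v in [(223,220),(298,213),(298,268)]])
```

```text
deck top [ 0.4525 -0.3817]
[[0.554234241273975, -0.3124016116373565], [0.5585737486852805, -0.4424440246874378], [0.351202866041318, -0.4493072535227026], [0.3460945364297305, -0.32264485098467127]]
edges [0.1301 0.2075 0.1268 0.2084]
yaw 0.04114651624590145
open top [ 0.452 -0.381]
[[0.4998978230549357, -0.3376241299316382], [0.5042763249899381, -0.42078031032580626], [0.40362761769755834, -0.42380234205937617], [0.4001700766206037, -0.3418608740996787]]
edges [0.0833 0.1007 0.082  0.0998]
yaw 0.036209859152025986
deck side [ 0.459  -0.3782]
[[0.5618373980579283, -0.30805940500192497], [0.5655251204334865, -0.4361583859967446], [0.3550331694553177, -0.44445908636443376], [0.35343531093034963, -0.3241279619179793]]
edges [0.1282 0.2107 0.1203 0.209 ]
yaw 0.05810973500078434
open side [ 0.4589 -0.3761]
[[0.5035898542278077, -0.33215908076532974], [0.5098058383322579, -0.4159718352312488], [0.41304684038416506, -0.4196827009611803], [0.40932435940995926, -0.3364780992190484]]
edges [0.084  0.0968 0.0833 0.0944]
yaw 0.042011154859013175
batten top [ 0.6032 -0.0545]
[[0.6790594313280117, -0.04964447112158077], [0.6779936278978174, -0.06683693295188103], [0.5272672839409586, -0.059343395069495125], [0.5282824889908753, -0.04205901590705963]]
edges [0.0172 0.1509 0.0173 0.151 ]
yaw -0.04997106301903843
batten side [ 0.6108 -0.0492]
[[0.6831360449356213, -0.044759931455331775], [0.6843868002701081, -0.062256674582968824], [0.537779898325669, -0.05440101337940248], [0.5380396546898041, -0.03537297961911709]]
edges [0.0175 0.1468 0.019  0.1454]
yaw -0.059041408072589105
loop near edge [array([ 0.7532, -0.0286,  0.47  ]), array([ 0.6711, -0.112 ,  0.47  ]), array([ 0.635 , -0.1995,  0.47  ]), array([ 0.6003, -0.3427,  0.47  ]), array([ 0.7852, -0.0274,  0.47  ])]
cabinet [array([ 0.4847, -0.041 ,  0.13  ]), array([ 0.4984, -0.2061,  0.13  ]), array([ 0.3788, -0.2056,  0.13  ])]
```

Run:
```python
from h import *
print(togo([.46,-.255,.24],tool(-.052)),togo([.606,-.0525,.17],tool(-.052)))
```

```text
[ 0.3756 -0.3064 -0.0092 -0.0022 -0.      0.3208] [ 0.5701 -0.4627  0.0612 -0.0022 -0.      0.3208]
```

The manual's scale: shifts go in mm and turns go in units of 0.05 rad. Converting my numbers, 0.376 m is 376, -0.306 m is -306, 0.321 rad is 6.42.

Request:
{"name": "send_path", "arguments": {
  "moves": [188, -153, -10, 0, 0, 3.2, 1, 376, -306, -10, 0, 0, 6.42, 1, 376, -306, -10, 0, 0, 6.42, 1, 376, -306, -10, 0, 0, 6.42, 1, 376, -306, -10, 0, 0, 6.42, 1, 376, -306, -10, 0, 0, 6.42, 1, 376, -306, -10, 0, 0, 6.42, 1, 376, -306, -10, 0, 0, 6.42, 1, 376, -306, -10, 0, 0, 6.42, 0.6, 376, -306, -10, 0, 0, 6.42, 0.6]
}}

```text
time: 1.35
eef_pos: [0.4602, -0.2559, 0.2409]
tcp_rot: [1.0, -0.026, -0.0, -0.0]
contact_force: [-1.1, 0.2, -0.5]
opening: 0.61
finger_force: 0.0
```

Run:
```python
from h import *
print(togo([.606,-.0525,.15],tool(-.052)),ctrl.get_state()["opening"])
```

```text
[ 1.351e-01 -2.107e-01  9.080e-02 -1.000e-04  8.000e-04  3.000e-04] 0.6097794605304276
```

Request:
{"name": "send_path", "arguments": {
  "moves": [34, -53, 0, 0, 0, 0, 0.6, 68, -105, 0, 0, 0, 0, 0.6, 101, -158, 30, 0, 0, 0, 0.6, 135, -211, 60, 0, 0, 0, 0.6, 135, -211, 91, 0, 0, 0, 0.6, 135, -211, 91, 0, 0, 0, 0.6, 135, -211, 91, 0, 0, 0, 0.6, 135, -211, 91, 0, 0, 0, 0.6]
}}

```text
time: 2.35
eef_pos: [0.6072, -0.054, 0.1527]
tcp_rot: [1.0, -0.027, 0.002, 0.0]
contact_force: [-0.3, -0.2, -0.1]
opening: 0.599
finger_force: 0.0
```

Run:
```python
from h import *
print(togo([.606,-.0525,.008],tool(-.052)))
d=ctrl.read_camera("wrist"); print(d["camera_matrix"][:2],d["xyz"],d["orientation"]); cv2.imwrite("pics/w1.png",d["pixels"][:,:,::-1])
```

```text
[-0.0018 -0.0015  0.1447  0.0009 -0.0036 -0.0022]
[[309.70691629   0.         321.19140931]
 [  0.         309.70691629 196.89842019]] [ 0.68031299 -0.05870254  0.2957215 ] [-0.68085918  0.71799794  0.10419297 -0.10026746]
```

View pics/w1.png

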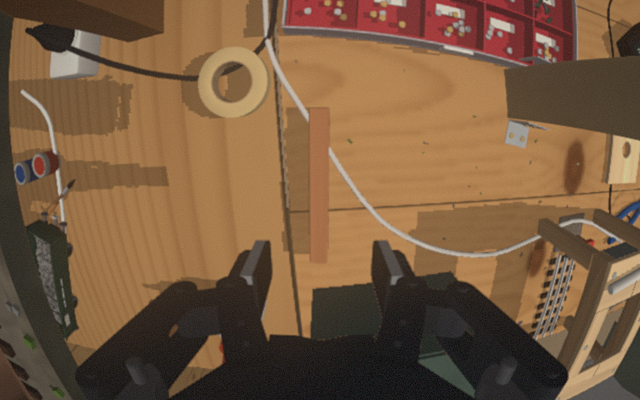

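Add to h.py:
```python
def wpx(d,u,v,z):
    K=d["camera_matrix"]; x=(u-K[0][2])/K[0][0]; y=(v-K[1][2])/K[1][1]; r=np.hypot(x,y)
    k=np.array([x/r*np.sin(r),y/r*np.sin(r),np.cos(r)]); w=R.from_quat(d["orientation"]).apply(k); t=np.array(d["xyz"]); return t+w*(z-t[2])/w[2]
```

Run:
```python
from h import *
d=ctrl.read_camera("wrist")
for uv in [(310,108),(328,108),(327,262),(309,262)]: print(wpx(d,*uv,.0235))
```

```text
[ 0.67988676 -0.04927799  0.0235    ]
[ 0.67904632 -0.06485821  0.0235    ]
[ 0.53128554 -0.05696235  0.0235    ]
[ 0.53221587 -0.03908646  0.0235    ]
```

Request:
{"name": "send_path", "arguments": {
  "moves": [-1.5, -1.5, 50, 0, 0, -0.12, 0.5, -1.5, -1.5, 100, 0, 0, -0.12, 0.5, -1.5, -1.5, 130, 0, 0, -0.12, 0.5, -1.5, -1.5, 145, 0, 0, -0.12, 0.5, -1.5, -1.5, 145, 0, 0, -0.12, 0.5, -1.5, -1.5, 145, 0, 0, -0.12, 0.5],
  "grip_force": 60
}}

```text
time: 3.2
eef_pos: [0.6061, -0.0511, 0.0068]
tcp_rot: [1.0, -0.023, 0.001, 0.0]
contact_force: [1.4, 0.4, -0.4]
opening: 0.501
finger_force: 0.0
```

Request:
{"name": "send_path", "arguments": {
  "moves": [0, 0, 0, 0, 0, 0, 0.3, 0, 0, 0, 0, 0, 0, 0, 0, 0, 0, 0, 0, 0, 0, 0, 0, 0, 0, 0, 0, 0, 0, 0, 0, 0, 0, 0, 0],
  "grip_force": 90
}}

```text
time: 3.82
eef_pos: [0.6059, -0.0509, 0.0066]
tcp_rot: [1.0, -0.023, 0.001, 0.0]
contact_force: [-0.5, 0.3, 6.0]
opening: 0.187
finger_force: 89.9
```

Add to h.py:
```python
DC=np.array([.455,-.379,.1295]); YAW=.045
def bat(s,zc,th,y=0.):
    "TCP pose for batten centre s along, zc above deck underside (m), tilt th; -x end low"
    Rm=tool(YAW,th); C=DC+R.from_euler("z",.04).apply([s,y,zc]); return C+Rm.apply([0,0,.008]),Rm
```

```text
(no output)
```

Request:
{"name": "send_path", "arguments": {
  "moves": [0, 0, -50, 0, 0, 0, 0, 0, 0, -110, 0, 0, 0, 0, -20, 0, -170, 0, 0, 0, 0, -60, 0, -230, 0, 0, 0, 0, -100, 30, -250, 0, 0, 0, 0, -110, 80, -260, 0, 0, 0, 0, -110, 130, -260, 0, 0, 0, 0, -110, 150, -260, 0, 0, 0, 0, -110, 150, -260, 0, 0, 0, 0]
}}

```text
time: 4.95
eef_pos: [0.4877, -0.1958, 0.2644]
tcp_rot: [1.0, -0.024, -0.001, -0.001]
contact_force: [0.3, 0.3, -0.4]
opening: 0.187
finger_force: 89.1
```

Run:
```python
from h import *
print(togo(*bat(.017,.1,.61)))
```

```text
[-0.0023  0.1827  0.0412  0.027   0.6109 -0.0908]
```

Request:
{"name": "send_path", "arguments": {
  "moves": [0, 50, 0, 0.14, 3, -0.46, 0, 0, 100, 0, 0.28, 6, -0.9, 0, -2, 150, 20, 0.4, 9.2, -1.36, 0, -2, 183, 41, 0.54, 12.22, -1.82, 0, -2, 183, 41, 0.54, 12.22, -1.82, 0, -2, 183, 41, 0.54, 12.22, -1.82, 0, -2, 183, 41, 0.54, 12.22, -1.82, 0, -2, 183, 41, 0.54, 12.22, -1.82, 0]
}}

```text
time: 5.95
eef_pos: [0.4789, -0.3772, 0.2257]
tcp_rot: [0.953, 0.024, 0.301, -0.006]
contact_force: [-0.1, -0.9, -0.4]
opening: 0.182
finger_force: 89.2
```

Run:
```python
from h import *
np.set_printoptions(suppress=True,precision=3)
print(togo(*bat(.017,.1,.61)),ctrl.get_state()["qpos"])
for n in ["side","top"]: cv2.imwrite(f"pics/{n}1.png",ctrl.read_camera(n)["pixels"][:,:,::-1])
a=cv2.resize(cv2.imread("pics/top1.png")[150:290,310:440],None,fx=3,fy=3,interpolation=cv2.INTER_CUBIC)
b=cv2.resize(cv2.imread("pics/side1.png")[90:240,190:320],None,fx=3,fy=3,interpolation=cv2.INTER_CUBIC)
o=np.zeros((450,790,3),np.uint8); o[:420,:390]=a; o[:,400:]=b; cv2.imwrite("pics/c3.png",o)
```

```text
[-0.004  0.001  0.001  0.    -0.002  0.006] [-1.051 -0.032  2.025  0.675  0.958  0.124]
```

View pics/c3.png

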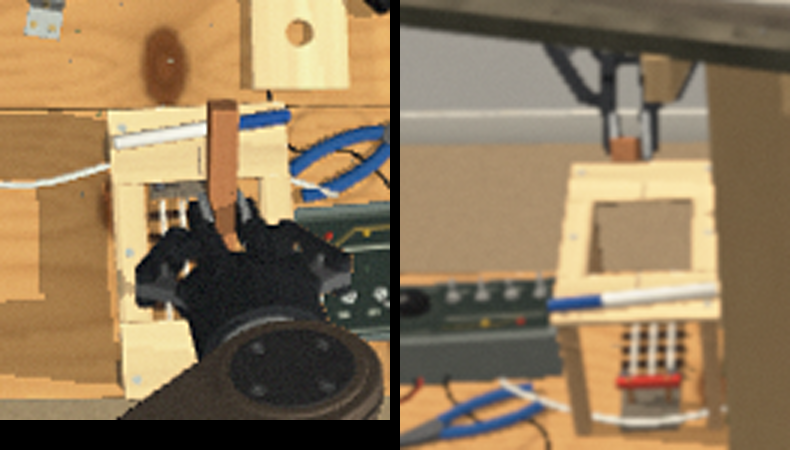

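Run:
```python
from h import *
np.set_printoptions(suppress=True,precision=4)
s=ctrl.get_state(); Rm=R.from_quat(s["tcp_rot"]); p=s["eef_pos"]
C=p-Rm.apply([0,0,.008])
for y in(-.009,.009):
  for x in (.075,-.075): 
    w=C+Rm.apply([x,y,-.009]); print("top-face corner",x,w,"top px",w2px("top",w),"side px",w2px("side",w))
w=C+Rm.apply([.075,0,.009]); print("side bottom of end",w2px("side",w))
D=R.from_euler("z",.04)
for q in [(.05,.042),(.05,-.042),(-.05,-.042),(-.05,.042)]:
    w=DC+D.apply([*q,.006]); print(q,"top crop",(np.array(w2px("top",w))-[335,175]+.5)*5-.5,"side crop",(np.array(w2px("side",w))-[235,140]+.5)*5-.5)
```

```text
top-face corner 0.075 [ 0.5296 -0.3658  0.2822] top px (np.float64(379.6692765359443), np.float64(186.96661948937026)) side px (np.float64(267.08375559118184), np.float64(134.85683923911074))
top-face corner -0.075 [ 0.4069 -0.372   0.196 ] top px (np.float64(378.69727933128854), np.float64(253.96457650094786)) side px (np.float64(271.715093941563), np.float64(136.0516142460664))
top-face corner 0.075 [ 0.5304 -0.3838  0.2822] top px (np.float64(389.3853805089344), np.float64(186.38478668271958)) side px (np.float64(258.6528693787896), np.float64(135.15067599623384))
top-face corner -0.075 [ 0.4078 -0.39    0.1961] top px (np.float64(387.6195597014557), np.float64(253.43432446541757)) side px (np.float64(264.3526436423255), np.float64(136.3089886114443))
side bottom of end (np.float64(263.2893711590011), np.float64(143.4583864427958))
(0.05, 0.042) top crop [110.9053 176.3737] side crop [258.0098 201.6468]
(0.05, -0.042) top crop [302.6662 166.6757] side crop [ 81.4186 207.8219]
(-0.05, -0.042) top crop [319.8065 396.7897] side crop [94.8043 82.5845]
(-0.05, 0.042) top crop [125.2682 406.602 ] side crop [260.5713  77.0359]
```

```bash
sed -i 's/-.379,.1295/-.381,.1295/' h.py
```

Run:
```python
from h import *
np.set_printoptions(suppress=True,precision=4)
for s,z,t in [(25,75,.61),(25,28,.61),(2,17,.61),(-20,7,.61)]: print(s,togo(*bat(s/1e3,z/1e3,t)))
```

```text
25 [-0.0108  0.0025  0.0258  0.0001 -0.0019  0.0048]
25 [-0.0378  0.0024  0.0642  0.0001 -0.0019  0.0048]
2 [-0.0629  0.0022  0.06    0.0001 -0.0019  0.0048]
-20 [-0.0867  0.0019  0.0556  0.0001 -0.0019  0.0048]
```

Request:
{"name": "send_path", "arguments": {
  "moves": [-11, 2, 26, 0, -0.04, 0.1, 0, -24, 2, 45, 0, -0.04, 0.1, 0, -38, 2, 64, 0, -0.04, 0.1, 0, -38, 2, 64, 0, -0.04, 0.1, 0, -38, 2, 64, 0, -0.04, 0.1, 0]
}}

```text
time: 6.68
eef_pos: [0.4839, -0.3804, 0.1514]
tcp_rot: [0.954, 0.021, 0.3, -0.006]
contact_force: [0.4, -0.7, -0.2]
opening: 0.185
finger_force: 89.1
```

Run:
```python
from h import *
np.set_printoptions(suppress=True,precision=4)
for s,z,t in [(25,28,.61),(2,17,.61),(-20,7,.61)]: print(s,togo(*bat(s/1e3,z/1e3,t)))
```

```text
25 [ 0.0003 -0.0006  0.0007  0.0011 -0.0004 -0.0015]
2 [-0.0248 -0.0006 -0.0034  0.0011 -0.0004 -0.0015]
-20 [-0.0486 -0.0007 -0.0078  0.0011 -0.0004 -0.0015]
```

Accurate, no contact. Slide on.

To row units: -0.0485 m is -48.5, -0.037 m is -37.

Request:
{"name": "send_path", "arguments": {
  "moves": [-12, 0, -1, 0, 0, 0, 0, -25, 0, -3, 0, 0, 0, 0, -37, 0, -6, 0, 0, 0, 0, -48.5, -0.5, -8, 0, 0, 0, 0, -48.5, -0.5, -8, 0, 0, 0, 0, -48.5, -0.5, -8, 0, 0, 0, 0]
}}

```text
time: 7.42
eef_pos: [0.4391, -0.3816, 0.1291]
tcp_rot: [0.954, 0.02, 0.3, -0.007]
contact_force: [0.3, 0.8, -0.3]
opening: 0.185
finger_force: 89.1
```

Run:
```python
from h import *
np.set_printoptions(suppress=True,precision=4)
for s,z,t in [(-20,7,.61),(-26,1,.5),(-28,-4,.4),(-29,-7,.3),(-29,-9,.2),(-31,-18,.1),(-31,-19,0),(0,-19,0)]: print(s,togo(*bat(s/1e3,z/1e3,t)))
cv2.imwrite("pics/side2.png",cv2.resize(ctrl.read_camera("side")["pixels"][100:240,190:340,::-1],None,fx=4,fy=4,interpolation=2))
```

```text
-20 [ 0.0009  0.     -0.0004  0.0004  0.0003 -0.0025]
-26 [-0.0083  0.      0.0011  0.0003 -0.1097 -0.0025]
-28 [-0.0136  0.      0.0039  0.0002 -0.2097 -0.0025]
-29 [-0.0169  0.      0.0056  0.     -0.3097 -0.0025]
-29 [-0.0188  0.      0.0069 -0.0001 -0.4097 -0.0025]
-31 [-0.0263  0.0001  0.0128 -0.0002 -0.5097 -0.0025]
-31 [-0.0276  0.0001  0.0132 -0.0003 -0.6097 -0.0025]
0 [-0.0022  0.0001  0.031  -0.0003 -0.6097 -0.0025]
```

View pics/side2.png

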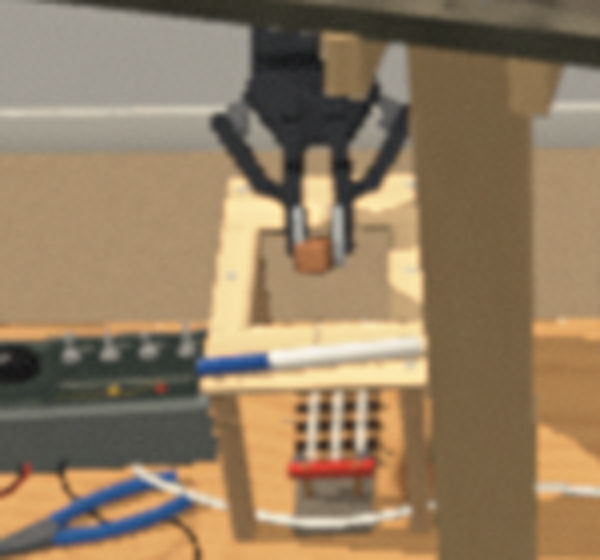

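Request:
{"name": "send_path", "arguments": {
  "moves": [-8, 0, 1, 0, -2.2, -0.04, 0, -13.6, 0, 4, 0, -4.2, -0.04, 0, -17, 0, 5.6, 0, -6.2, -0.04, 0, -17, 0, 5.6, 0, -6.2, -0.04, 0, -17, 0, 5.6, 0, -6.2, -0.04, 0]
}}

```text
time: 8.1
eef_pos: [0.4285, -0.3815, 0.1144]
tcp_rot: [0.988, 0.022, 0.15, -0.004]
contact_force: [-0.1, -0.4, -0.9]
opening: 0.187
finger_force: 89.1
```

Run:
```python
from h import *
np.set_printoptions(suppress=True,precision=4)
for s,z,t in [(-29,-7,.3),(-29,-9,.2),(-31,-18,.1),(-31,-19,0),(0,-19,0),(0,-11,0)]: print(s,togo(*bat(s/1e3,z/1e3,t)))
```

```text
-29 [ 0.      0.0006 -0.0004 -0.001  -0.0006  0.0001]
-29 [-0.0014  0.0006  0.0015 -0.001  -0.1006  0.0002]
-31 [-0.0067  0.0006  0.0093 -0.001  -0.2006  0.0002]
-31 [-0.0078  0.0006  0.0101 -0.001  -0.3006  0.0003]
0 [ 0.0218  0.0007  0.0193 -0.001  -0.3006  0.0003]
0 [ 0.0242  0.0007  0.0116 -0.001  -0.3006  0.0003]
```

Request:
{"name": "send_path", "arguments": {
  "moves": [-1.4, 0.6, 1.5, 0, -2, 0, 0, -4, 0.6, 5.5, 0, -3, 0, 0, -6.7, 0.6, 9.3, 0, -4, 0, 0, -7.8, 0.6, 10.1, 0, -6, 0, 0, -7.8, 0.6, 10.1, 0, -6, 0, 0, -7.8, 0.6, 10.1, 0, -6, 0, 0]
}}

```text
time: 8.85
eef_pos: [0.4235, -0.3824, 0.1024]
tcp_rot: [1.0, 0.022, 0.0, -0.001]
contact_force: [0.0, 0.2, -0.3]
opening: 0.183
finger_force: 89.1
```

Run:
```python
from h import *
np.set_printoptions(suppress=True,precision=4)
for s,z,t in [(-31,-19,0),(0,-19,0),(0,-9,0)]: print(s,togo(*bat(s/1e3,z/1e3,t)))
```

```text
-31 [ 0.0005 -0.0001 -0.0001 -0.0013 -0.0008 -0.0003]
0 [ 0.0315  0.     -0.0001 -0.0013 -0.0008 -0.0003]
0 [ 0.0315 -0.     -0.0101 -0.0013 -0.0008 -0.0003]
```

To row units: 0.0315 m is 31.5, 0.021 m is 21.

Request:
{"name": "send_path", "arguments": {
  "moves": [10, 0, 0, 0, 0, 0, 0, 21, 0, 0, 0, 0, 0, 0, 31.5, 0, 0, 0, 0, 0, 0, 31.5, 0, -4, 0, 0, 0, 0, 31.5, 0, -6, 0, 0, 0, 0, 31.5, 0, -6, 0, 0, 0, 0]
}}

```text
time: 9.6
eef_pos: [0.4553, -0.3813, 0.1089]
tcp_rot: [1.0, 0.022, -0.0, -0.0]
contact_force: [0.2, 0.5, 0.4]
opening: 0.189
finger_force: 89.1
```

Run:
```python
from h import *
a=ctrl.read_camera("side")["pixels"][120:240,225:325,::-1]; b=ctrl.read_camera("top")["pixels"][165:290,320:430,::-1]
o=np.zeros((500,790,3),np.uint8); o[:480,:400]=cv2.resize(a,None,fx=4,fy=4,interpolation=2); o[:,410:410+380]=cv2.resize(b,None,fx=4,fy=4,interpolation=2)[:,:380]; cv2.imwrite("pics/c4.png",o)
print(ctrl.get_state()["contact_force"],togo(*bat(0,-.009,0)))
```

```text
[ 0.92185982 -1.27656207 -0.23497014] [-0.0001 -0.0002 -0.0038 -0.0004  0.0007 -0.0003]
```

View pics/c4.png

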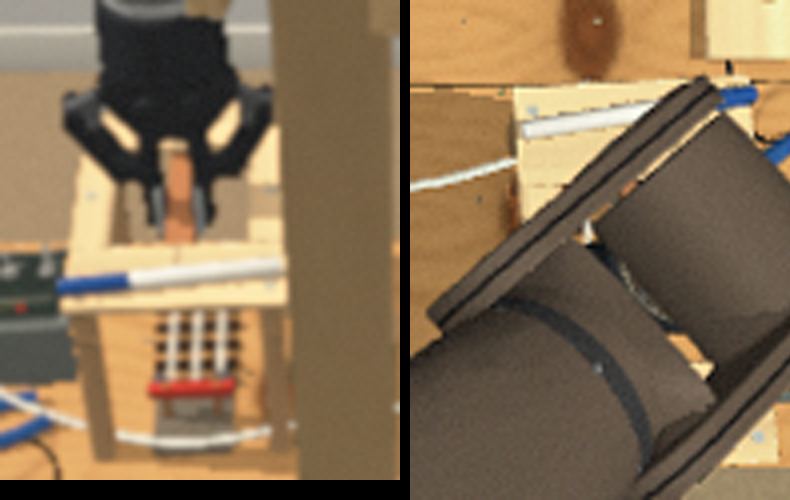

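Request:
{"name": "send_path", "arguments": {
  "moves": [0, 0, -2, 0, 0, 0, 0, 0, 0, -4, 0, 0, 0, 0, 0, 0, -5, 0, 0, 0, 0, 0, 0, -6, 0, 0, 0, 0, 0, 0, -6, 0, 0, 0, 0, 0, 0, -6, 0, 0, 0, 0],
  "grip_force": 110
}}

```text
time: 10.45
eef_pos: [0.4552, -0.3811, 0.1128]
tcp_rot: [1.0, 0.022, -0.0, -0.0]
contact_force: [3.3, -2.9, -10.4]
opening: 0.176
finger_force: 110.7
```

Request:
{"name": "send_path", "arguments": {
  "moves": [0, 0, -1, 0, 0, 0, 0, 0, 0, -1, 0, 0, 0, 0, 0, 0, -1, 0, 0, 0, 0, 0, 0, -1, 0, 0, 0, 0, 0, 0, -1, 0, 0, 0, 0, 0, 0, -1, 0, 0, 0, 0],
  "grip_force": 110
}}

```text
time: 11.2
eef_pos: [0.4552, -0.3811, 0.1128]
tcp_rot: [1.0, 0.022, -0.0, -0.0]
contact_force: [5.2, -5.5, -14.4]
opening: 0.179
finger_force: 110.2
```

Run:
```python
from h import *
s=ctrl.get_state(); print(s["wrist_torque"],s["contact_force"],togo(*bat(0,-.009,0)))
d=ctrl.read_camera("wrist"); cv2.imwrite("pics/w5.png",d["pixels"][:,:,::-1])
```

```text
[-0.86998776 -0.89810569  0.03096108] [  5.24242463  -5.52323266 -14.38369711] [-0.0002 -0.0001  0.0003 -0.0003  0.0002 -0.0004]
```

View pics/w5.png

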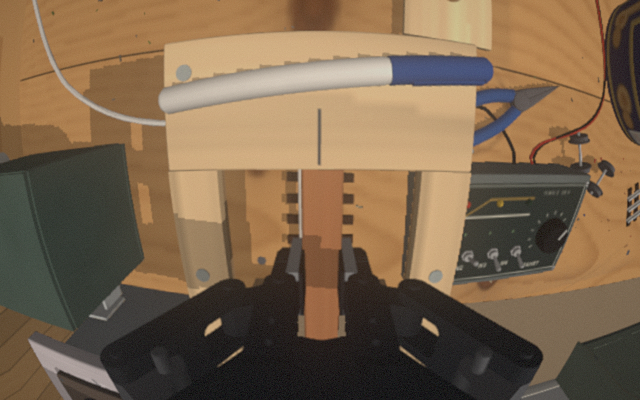

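Run:
```python
from plant import ctrl
print(ctrl.sign_off())
```

```text
the job is handed in; nothing more can be done
None
```

The job is handed in at about 11 s of the 48 s. The batten went down through the hatch tilted and is held flat against the deck's underside, within about 2 mm of the middle sideways. It is pulled up with about 14 N and gripped at 110 N. Its lengthwise centring, a few millimetres at most by the measured tool position, could not be seen directly. The sign-off returned no verdict.

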